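# Stack the mailing tubes as a snug pyramid

## Robot

A 6-joint arm with a two-finger parallel gripper is mounted at the origin on the work surface; the furniture and walls round the work are solid. World frame = base frame: x ahead of the robot, y to its left, z up, the work surface at z = 0. Lengths are in m, angles in rad, forces in N, time in s.
With the tool pointing down it reaches from about 0.35 to 0.975 m from the base axis. Payload 4.9 kg.
Tool frame: the origin (TCP) lies midway between the tips of the shut fingers; the grasp point (between the pads) lies 19 mm behind it; z points along the fingers, y is the line along which they close (so a half turn about z gives the same grasp; the last joint's range is limited). The gripper opens to 85 mm and grips with 20 to 120 N. Pads are 22 mm wide; open, the fingers measure 114 mm over their backs; the gripper's body (76 mm by 85 mm) begins 54 mm behind the grasp point. The pads swing forward as they close: fully open they stand 13 mm farther back than shut.
Start: joints at [1.025, 0.053, 1.613, -0, 1.476, -0.119], TCP at [0.259, 0.569, 0.231] pointing down, gripper open.
Joint ranges: [-3.01, 3.01], [-1.01, 2.22], [0.06, 2.58], [-1.02, 4.17], [0.09, 2.62], [-3.14, 3.14]. Speed limits (rad/s): [2.57, 2.57, 3.14, 3.14, 3.14, 3.14].

## Interface

Orientations are given as a rotation vector (axis times angle).
In Python, from station import ctrl, optics, job gives the robot as it stands.
- The arm moves only by the shell command python3 -m jog 'ROWS' [OPENING] [FORCE]. ROWS is JSON, a list of rows, each a list of 2 entries, a list of its own where there are three numbers: the shift along the tool's x, y, z in m, then the turn, a rotation vector about the tool's x, y, z in rad. A call has 1 to 5 rows; each row is the pose to reach, as a shift and turn from the pose commanded when the call began, along the tool's axes at that moment; what a row does not reach only later rows make up. A row lasts 1/10 s, in which the tool goes at most 50 mm and 8.59 degrees, less where a joint would pass 70% of its speed; a pose out of reach is approached as far as the arm can. A call with a gripper value outside its range is refused whole. OPENING is the opening, from 0 (shut) to 1 (fully open), set as the call begins (- or left out, the last holds). The fingers move at their own pace and stop on an object; FORCE is the grip in N (left out, the last holds). Time passes only in rows, so rows that repeat a pose let the fingers close. It gives the time, the measured TCP pose, the force, the opening and the grip force at its end, in the units of the state.
- ctrl.get_obs(): the state, without advancing time (a new reading comes with each control period).
- optics.get_image(name): name is "scene" or "side" or "wrist"; returns a dict with "image" (384x512x3 uint8, blue, green, red), "fx", "fy", "cx", "cy" (pixels), "rvec" (rotation vector, rad) and "tvec" (3), from world to camera coordinates, as OpenCV has them; the wrist camera has in their place "mount" (4x4, takes a point from camera to tool coordinates, whose origin is the TCP and whose axes are the flange's). Camera axes: x right, y down, z forward; pixel columns grow to the right and rows downward; lengths in m; the calibration is good to about 2 mm. A picture is of the moment at which its call begins: read the wrist's pose just before it. There is no depth.
- job.finish_job(): hands the job in; it is judged then, once.
The state is a dict: "t": time; "q": joint angles; "dq": joint speeds; "effort": joint torques, N m; "tool_pos": TCP position; "tool_rot": TCP orientation; "contact_force": force on the tool from outside, world axes, zero at the start; "wrist_torque": the same for the moment, N m; "opening": finger opening in m; "grip_force": force on a finger pad.
Only numpy, scipy, OpenCV 4.12 (cv2) and the standard library are available. Lean on these libraries where they do the work, as an engineer would, in place of code of your own. Each camera call takes 0.05 s, during which the arm holds its last target. There are 200 camera calls.

## Task

Put the three mailing tubes away as a lying pyramid in the wooden cradle: first lay one of the two standing tubes on the cradle floor beside the tube that is already there, then slide the blue stop in until the two tubes are snug between it and the opposite cheek, and then lay the last tube in the groove on top of them. All three must end pushed back against the tall back plate; set them down and push them gently, as the board dents when it is dropped or knocked, and leave the tape roll, the scissors and the pen cup where they are.

Things in the scene. Friction and masses are not known exactly. Their poses are not given: they have to be found in the camera images.
- cradle: Pale plywood cradle, fixed on the desk. Origin on the desk; x = along the tubes, towards the back plate; y = across them, from the fixed cheek to the blue stop; z up. Floor 12 mm above the desk, from x = -86 mm (open front) to the back plate, y = -109 to +121 mm. A tube home against the back plate has its middle at x = 0; lying on the floor its axis is at z = 40 mm.
- cradle_cheek (a point): Middle of the fixed cheek's inner face, 35 mm above the desk, at y = -95 mm of the cradle. Cheek: upright board 14 mm thick, top 58 mm above the desk, from x = -74 mm to the back plate. A floor tube against it has its axis at y = -67 mm.
- cradle_groove (a point): Where the middle of the top tube belongs: cradle frame x = 0, y = -39 mm, z = 88.5 mm, in the groove of two snug floor tubes.
- cradle_back (a point): Point on the front face of the tall back plate (x = 80.5 mm in the cradle's frame) behind the groove; plate 12 mm thick, as wide as the floor, top 104 mm above the desk.
- stop (a joint): The blue sliding stop (upright panel 148 mm long, 14 mm thick, from just above the floor to z = 58 mm): metres it has been slid from fully open (0) towards the fixed cheek. Inner (felt) face at y = +95 mm minus this value in the cradle's frame; travel 84 mm; two tubes side by side are snug at 78 mm. It slides on the floor with about 5 N of drag and stays where it is left.
- stop_push (a point): Middle of the stop's outer face, 35.5 mm above the desk: push here in the cradle's -y direction. Two low shoes (top 5.6 mm above the cradle floor) stick out 28 mm from the panel's inner face at 48 mm either side of the middle; they are only for looks.
- tube_a: Mailing tube with white end plugs, lying on the cradle floor from the start. All three tubes are alike: stiff cardboard cylinders 56 mm in diameter and 160 mm long, about 0.14 kg (0.1 to 0.2 kg), plain ends, either end may lead. Origin: the middle of the tube; z = along its axis.
- tube_b: Mailing tube with red end plugs, standing on end on the desk at the start (56 mm in diameter, 160 mm tall). Origin: its middle, 80 mm above the desk; z = along its axis.
- tube_c: Mailing tube with blue end plugs, standing on end on the desk at the start (56 mm in diameter, 160 mm tall). Origin: its middle, 80 mm above the desk; z = along its axis.
- tape: Roll of beige paper tape lying flat, 93 mm in diameter, 19 mm high; bystander. Origin: centre of its underside.
- shears: Scissors with blue handles lying flat, 199 mm long, 9 mm high; bystander. Origin: middle, underside.
- cup: Dark grey stoneware pen cup, 76 mm in diameter, 88 mm tall; bystander. Origin: centre of its underside.

How it is judged:
By the outcome, as a careful person would: the job done as asked, in the order asked, and still so for the second after the job is handed in, with the robot touching nothing.
It also fails if it takes over 72 s, if anything falls off the work surface, if the arm or the gripper's body presses on something with over 40 N, if the wrist force passes 120 N, or if a joint passes its speed limit or range.

## Working session

There is one attempt and no reset: what is moved stays moved. The work goes in short steps, Python scripts to look and compute and a shell command to move; the robot and the scene stay as the last step left them, time stands still between calls to the robot, and variables do not carry over. Pictures are saved under pics/ and viewed, at most 10 in all, crops included, and the job is handed in when it is done.

```bash
ls; mkdir -p pics; python3 - <<'E'
from station import ctrl, optics
import cv2, numpy as np
o=ctrl.get_obs(); print(o)
ims=[]
for n in("scene","side"):
    d=optics.get_image(n); cv2.imwrite(f"pics/{n}0.png",d["image"]); np.save(f"pics/{n}0.npy",d,allow_pickle=True)
    print(n,d["fx"],d["cx"],d["cy"],d["rvec"],d["tvec"])
    R=cv2.Rodrigues(np.array(d["rvec"]))[0]; print(-R.T@np.array(d["tvec"]), R[2])
d=optics.get_image("wrist");cv2.imwrite("pics/wrist0.png",d["image"]);print(d["mount"])
E
```

```text
pics
{'t': 0.0, 'q': array([ 1.02500834e+00,  5.33576876e-02,  1.61433216e+00,  2.62375538e-05,
        1.47602596e+00, -1.19009301e-01]), 'dq': array([ 0.00170053,  0.00104536,  0.00056551,  0.00064131, -0.00232129,
       -0.00028975]), 'effort': array([ 9.44128733e-04, -3.93686306e+01, -3.70179141e+01,  1.20095306e-04,
        7.04934428e-03, -1.90685569e-05]), 'tool_pos': array([0.25837345, 0.56838481, 0.23003973]), 'tool_rot': array([-0.66515789, -3.06963383,  0.00313839]), 'contact_force': array([ 0.29609011, -0.97936046,  0.25853527]), 'wrist_torque': array([-0.00832062,  0.00815172,  0.01478824]), 'grip_force': 0.0, 'opening': 0.08473817981843766}
scene 426.04638186570986 253.47774601704407 189.11804833709232 [ 0.22847727 -2.81283274  1.23536006] [0.56867569 0.14795875 1.20871856]
[0.43871753 0.87090266 0.92484587] [ 0.11504584 -0.72709631 -0.67682746]
side 414.3040974762625 251.20784404067993 190.8354539807732 [ 0.29925702  2.55387481 -1.62930396] [0.56479906 0.002763   1.23277809]
[0.78102505 0.96920873 0.53794212] [-0.18666006 -0.88638224 -0.42365616]
[[ 4.53390232e-04 -9.49047878e-01 -3.15131591e-01  8.23714183e-02]
 [ 9.99999845e-01  5.31873156e-04 -1.63052292e-04 -1.90471744e-04]
 [ 3.22354466e-04 -3.15131469e-01  9.49047972e-01 -1.42495857e-01]
 [ 0.00000000e+00  0.00000000e+00  0.00000000e+00  1.00000000e+00]]
```

View pics/scene0.png

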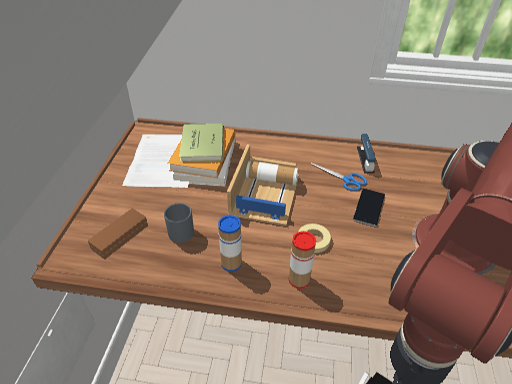

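View pics/side0.png

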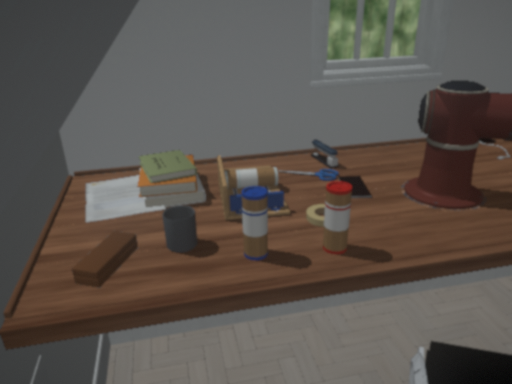

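Scene picture: the cradle is at about (265,190), with the back plate on its left (robot's far side) and the blue stop near the camera at (262,208). Tube_a lies by the cheek at (275,173). The blue tube's top is at (230,224), the red tube's top at (303,241), the tape at (315,238), the cup at (179,222) and the scissors at (345,180). Side picture: the same layout seen from a lower angle.

```bash
cat > h.py <<'E'
import numpy as np, cv2
from scipy.spatial.transform import Rotation as Ro
from station import ctrl, optics
def cam(d,obs=None):
    K=np.array([[d["fx"],0,d["cx"]],[0,d["fy"],d["cy"]],[0,0,1]])
    if "mount" in d:
        o=obs; M=np.array(d["mount"]); T=np.eye(4); T[:3,:3]=Ro.from_rotvec(o["tool_rot"]).as_matrix(); T[:3,3]=o["tool_pos"]
        W=T@M; return K,W[:3,:3],W[:3,3]
    R=cv2.Rodrigues(np.array(d["rvec"],float))[0]; return K,R.T,-R.T@np.array(d["tvec"])
def onz(c,uv,z):
    K,R,p=c; r=R@np.linalg.inv(K)@np.array([uv[0],uv[1],1.]); return p+r*(z-p[2])/r[2]
def proj(c,P):
    K,R,p=c; q=K@(R.T@(np.array(P)-p)); return q[:2]/q[2]
E
python3 - <<'E'
from h import *
import cv2
for n in("scene","side"):
    d=np.load(f"pics/{n}0.npy",allow_pickle=True).item(); im=d["image"]; c=cam(d)
    h=cv2.cvtColor(im,cv2.COLOR_BGR2HSV)
    for nm,m in(("red",((h[...,0]<6)|(h[...,0]>174))&(h[...,1]>190)&(h[...,2]>110)),("blue",(abs(h[...,0].astype(int)-112)<10)&(h[...,1]>160)&(h[...,2]>60))):
        cs,_=cv2.findContours(m.astype(np.uint8),0,1)
        for k in cs:
            a=cv2.contourArea(k)
            if a>60:
                x,y,w,hh=cv2.boundingRect(k); 
                # lid: top ellipse width w, height est from view; centre = (x+w/2, widest row)
                print(n,nm,a,(x,y,w,hh), 'axis pts at z.16', onz(c,(x+w/2-.5,y+hh/2),.15).round(3))
s=np.load("pics/scene0.npy",allow_pickle=True).item()["image"][135:235,215:345]
cv2.imwrite("pics/crop.png",cv2.resize(s,None,fx=6,fy=6,interpolation=cv2.INTER_CUBIC))
E
```

```text
scene red 308.5 (293, 232, 23, 18) axis pts at z.16 [0.423 0.199 0.15 ]
scene blue 276.0 (219, 216, 22, 17) axis pts at z.16 [0.608 0.175 0.15 ]
scene blue 166.0 (236, 196, 49, 23) axis pts at z.16 [0.543 0.105 0.15 ]
scene blue 233.5 (343, 174, 24, 16) axis pts at z.16 [ 0.302 -0.035  0.15 ]
side red 120.0 (328, 183, 23, 9) axis pts at z.16 [0.418 0.192 0.15 ]
side blue 143.0 (243, 188, 23, 10) axis pts at z.16 [0.607 0.17  0.15 ]
```

View pics/crop.png

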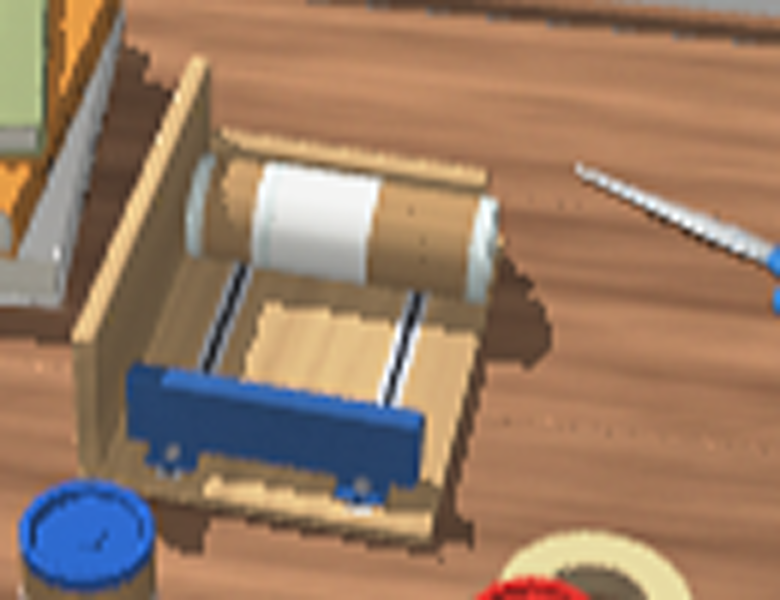

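The crop shows the back plate's front top edge running from (95,340) to (211,66). The stop's top right corner is at about (424,410), the floor's near front corner at (437,512), and tube_a is close to the plate and the cheek.

```bash
python3 - <<'E'
from h import *
d=np.load("pics/scene0.npy",allow_pickle=True).item(); c=cam(d)
f=lambda u,v,z:onz(c,(215+(u-2.5)/6,135+(v-2.5)/6),z)[:2]
pts={'pl_near':((95,340,.104),(80.5,121)),'pl_far':((211,66,.104),(80.5,-109)),'floor_nf':((437,512,.012),(-86,121)),
'cheek_f':((487,185,.058),(-74,-95)),'stop_fr':((424,412,.058),None)}
A=[];B=[]
for k,(p,m) in pts.items():
    w=f(*p); print(k,w.round(4))
    if m: A.append(np.array(m)/1000);B.append(w)
A=np.array(A);B=np.array(B);a=A-A.mean(0);b=B-B.mean(0)
th=np.arctan2((a[:,0]*b[:,1]-a[:,1]*b[:,0]).sum(),(a*b).sum());R=np.array([[np.cos(th),-np.sin(th)],[np.sin(th),np.cos(th)]])
t=B.mean(0)-R@A.mean(0);print('cradle',t,np.degrees(th),'resid mm',((A@R.T+t-B)*1000).round(1).tolist())
inv=lambda w:((w-t)@R*1000).round(1)
print('stop top front corner in cradle',inv(f(424,412,.058)))
print('tube a white label-top line: front plug top',inv(f(485,198,.068)),'back plug top',inv(f(207,155,.068)))
for n,u,v in(('tape',315,238),('cup',179,210)):print(n,onz(c,(u,v),.019 if n=='tape' else .088).round(3))
E
python3 -m jog '[[[0,0,-0.1],[0,0,0]],[[0,0,-0.1],[0,0,0]]]' 1 30; python3 -c "
from station import ctrl;o=ctrl.get_obs();print(o['q'],o['tool_pos'])"
```

```text
pl_near [0.6412 0.0086]
pl_far [ 0.6229 -0.2123]
floor_nf [0.4742 0.0058]
cheek_f [ 0.4705 -0.1932]
stop_fr [ 0.4854 -0.0156]
cradle [ 0.55144686 -0.10723563] -3.075815930453431 resid mm [[-2.9, 0.7], [3.1, -8.1], [-2.2, 12.4], [2.0, -5.0]]
stop top front corner in cradle [-70.9  88. ]
tube a white label-top line: front plug top [-77.8 -67. ] back plug top [ 72.4 -70.5]
tape [0.391 0.069 0.019]
cup [0.77  0.089 0.088]
t: 0.35
tool_pos: [0.258, 0.5676, 0.3289]
tool_rot: [-0.665, -3.068, 0.01]
contact_force: [0.2, 0.4, 1.3]
opening: 0.0853
grip_force: 0.0
[ 1.02493136e+00  1.44348068e-02  1.49148080e+00  3.31429971e-05
  1.64257453e+00 -1.19011093e-01] [0.25795863 0.56761372 0.32890657]
```

```bash
cat > go.py <<'E'
# go.py x y z az pitch : shift/turn in tool axes to TCP target; az = heading of tool x (deg), pitch 0 = down, 90 = horizontal outward
import sys; from h import *
x,y,z,az,p=map(float,sys.argv[1:6]); o=ctrl.get_obs()
R0=Ro.from_rotvec(o["tool_rot"])
D=Ro.from_matrix(np.array([[1,0,0],[0,-1,0],[0,0,-1]]).T)      # x out, z down, heading 0
R1=Ro.from_euler('z',az,degrees=True)*Ro.from_euler('y',-p,degrees=True)*D
s=R0.inv().apply(np.array([x,y,z])-o["tool_pos"]); r=(R0.inv()*R1).as_rotvec()
print('t',round(o['t'],2),'pos',o["tool_pos"].round(4),'q',o['q'].round(3)); print('shift',s.round(3).tolist(),'turn',r.round(3).tolist(),'rows',np.ceil(max(np.linalg.norm(s)/.05,np.degrees(np.linalg.norm(r))/8.59)))
E
python3 go.py 0.45 0.21 0.33 25 0; python3 go.py 0.45 0.21 0.33 70 30
```

```text
t 0.35 pos [0.258  0.5676 0.3289] q [ 1.025  0.014  1.491  0.     1.643 -0.119]
shift [-0.323, -0.246, 0.0] turn [-0.005, 0.007, 2.278] rows 16.0
t 0.35 pos [0.258  0.5676 0.3289] q [ 1.025  0.014  1.491  0.     1.643 -0.119]
shift [-0.323, -0.246, 0.0] turn [-0.396, 0.426, 1.455] rows 11.0
```

```bash
(python3 -m jog '[[[-0.05,-0.04,0],[0,0,0.15]],[[-0.08,-0.06,0],[0,0,0.3]],[[-0.11,-0.09,0],[0,0,0.45]],[[-0.14,-0.11,0],[0,0,0.6]],[[-0.162,-0.123,0],[0,0,0.75]]]'
python3 -m jog '[[[-0.04,0,0],[0,0,0.15]],[[-0.08,0.01,0],[0,0,0.3]],[[-0.12,0.01,0],[0,0,0.45]],[[-0.16,0.02,0],[0,0,0.6]],[[-0.202,0.02,0],[0,0,0.75]]]'
python3 -m jog '[[[0,0,0],[0,0,0.15]],[[0,0,0],[0,0,0.3]],[[0,0,0],[0,0,0.45]],[[0,0,0],[0,0,0.6]],[[0,0,0],[0,0,0.75]]]')|grep -E '^t:|pos|rot'
python3 go.py 0.45 0.21 0.33 25 45
python3 -m jog '[[[0,0,0],[0,0.15,0]],[[0,0,0],[0,0.3,0]],[[0,0,0],[0,0.45,0]],[[0,0,0],[0,0.6,0]],[[0,0,0],[0,0.7,0]]]' >/dev/null
python3 go.py 0.45 0.21 0.33 25 90
```

```text
t: 0.85
tool_pos: [0.3559, 0.3879, 0.3312]
tool_rot: [1.753, 2.606, -0.0]
t: 1.35
tool_pos: [0.4519, 0.2097, 0.3309]
tool_rot: [-2.585, -1.785, 0.0]
t: 1.85
tool_pos: [0.4511, 0.2109, 0.3309]
tool_rot: [3.059, 0.714, -0.001]
t 1.85 pos [0.4511 0.2109 0.3309] q [ 0.288 -0.294  1.767  0.     1.669  1.4  ]
shift [-0.001, 0.0, 0.001] turn [-0.009, 0.786, 0.021] rows 6.0
t 2.35 pos [0.4506 0.2108 0.3308] q [ 0.186 -0.812  2.207  0.204  1.07   1.257]
shift [-0.001, 0.0, -0.0] turn [-0.026, 0.866, 0.012] rows 6.0
```

```bash
cat > ik.py <<'E'
from h import *
from scipy.optimize import least_squares
def fk(q,k):
    a1,lat,D1,L2,e,L3,Lt=k; E=lambda a,t:Ro.from_euler(a,t)
    R=E('z',q[0]);p=R.apply([a1,lat,D1]);R=R*E('y',q[1]);p=p+R.apply([0,0,L2]);R=R*E('y',q[2]);p=p+R.apply([e,0,L3])
    R=R*E('z',q[3])*E('y',q[4]);w=p;p=p+R.apply([0,0,Lt]);return p,R,w
obs=[([1.02500834,.0533577,1.61433216,0,1.47602596],[.25837,.56838,.23004]),([1.02493136,.0144348,1.4914808,0,1.64257],[.25796,.56761,.32891]),
([.288,-.294,1.767,0,1.669],[.4511,.2109,.3309]),([.186,-.812,2.207,.204,1.07],[.4506,.2108,.3308])]
s=least_squares(lambda k:np.r_[np.concatenate([fk(q,k)[0]-p for q,p in obs]),.005*(k-[0,.07,.3,.45,0,.5,.25])],[0,.07,.3,.45,0,.5,.25]);K=s.x
lo=np.array([-3.01,-1.01,.06,-1.02,.09]);hi=np.array([3.01,2.22,2.58,4.17,2.62])
def ik(p,zd):
    zd=np.array(zd,float)/np.linalg.norm(zd);best=None
    for q0 in([.3,0,1.6,0,1.4],[.3,-.7,2.2,.1,.5],[.2,.5,1.5,.5,.5]):
        r=least_squares(lambda q:np.r_[fk(q,K)[0]-p,.2*(fk(q,K)[1].apply([0,0,1])-zd)],q0,bounds=(lo,hi))
        if best is None or r.cost<best.cost:best=r
    return best
if __name__=="__main__":
    print(K.round(3),s.cost)
    az=np.radians(25)
    for p,a in(((.438,.204,.09),25),((.438,.204,.11),0),((.438,.204,.09),50),((.438,.204,.09),-10),((.63,.18,.09),16),((.63,.18,.09),0)):
        for pit in(90,75,60):
            a_=np.radians(a);t=np.radians(pit);r=ik(p,[np.sin(t)*np.cos(a_),np.sin(t)*np.sin(a_),-np.cos(t)]);print(p,a,pit,'err',round(np.sqrt(2*r.cost),4),r.x.round(2),'wrist',fk(r.x,K)[2].round(3))
E
python3 ik.py
```

```text
[0.    0.074 0.238 0.427 0.096 0.61  0.28 ] 3.4060160108209597e-07
(0.438, 0.204, 0.09) 25 90 err 0.029 [0.09 0.22 2.58 2.79 1.35] wrist [0.2   0.093 0.048]
(0.438, 0.204, 0.09) 25 75 err 0.0626 [0.13 0.02 2.58 2.77 0.95] wrist [0.229 0.106 0.093]
(0.438, 0.204, 0.09) 25 60 err 0.0389 [ 0.18 -0.61  2.58  0.65  0.34] wrist [0.263 0.122 0.264]
(0.438, 0.204, 0.11) 0 90 err 0.1101 [ 0.46 -0.67  2.58 -1.02  0.39] wrist [0.217 0.189 0.279]
(0.438, 0.204, 0.11) 0 75 err 0.0623 [ 0.49 -0.65  2.58 -1.02  0.45] wrist [0.211 0.196 0.275]
(0.438, 0.204, 0.11) 0 60 err 0.0135 [ 0.51 -0.63  2.58 -1.02  0.49] wrist [0.207 0.202 0.269]
(0.438, 0.204, 0.09) 50 90 err 0.0 [-0.33  0.05  2.56  1.89  1.39] wrist [ 0.258 -0.01   0.09 ]
(0.438, 0.204, 0.09) 50 75 err 0.0109 [-0.31 -0.24  2.58  1.63  1.14] wrist [ 0.28  -0.011  0.159]
(0.438, 0.204, 0.09) 50 60 err 0.0053 [-0.2  -0.5   2.58  1.25  0.94] wrist [0.29  0.016 0.232]
(0.438, 0.204, 0.09) -10 90 err 0.1219 [ 0.5  -0.66  2.58 -1.02  0.5 ] wrist [0.21  0.198 0.275]
(0.438, 0.204, 0.09) -10 75 err 0.0753 [ 0.52 -0.63  2.58 -1.02  0.54] wrist [0.206 0.203 0.269]
(0.438, 0.204, 0.09) -10 60 err 0.0303 [ 0.56 -0.53  2.52 -1.02  0.62] wrist [0.215 0.223 0.269]
(0.63, 0.18, 0.09) 16 90 err 0.0 [0.08 0.26 2.29 2.9  1.  ] wrist [0.361 0.103 0.09 ]
(0.63, 0.18, 0.09) 16 75 err 0.0 [0.08 0.04 2.32 2.78 0.56] wrist [0.37  0.105 0.162]
(0.63, 0.18, 0.09) 16 60 err 0.0 [ 0.1  -0.08  2.27  2.1   0.18] wrist [0.397 0.113 0.23 ]
(0.63, 0.18, 0.09) 0 90 err 0.0 [0.29 0.29 2.25 3.48 1.  ] wrist [0.35 0.18 0.09]
(0.63, 0.18, 0.09) 0 75 err 0.0702 [ 0.19 -0.13  2.24 -1.02  0.09] wrist [0.397 0.152 0.265]
(0.63, 0.18, 0.09) 0 60 err 0.0239 [ 0.21 -0.09  2.22 -1.02  0.14] wrist [0.404 0.163 0.26 ]
```

```bash
cat > chk.py <<'E'
from ik import *
lo6=np.r_[lo,-3.14];hi6=np.r_[hi,3.14]
D=Ro.from_matrix(np.array([[1,0,0],[0,-1,0],[0,0,-1]]))
def full(p,az,pit,q0):
    R1=Ro.from_euler('z',az,degrees=True)*Ro.from_euler('y',-pit,degrees=True)*D
    def f(q):
        P,R,_=fk(q[:5],K); return np.r_[P-p,.2*(R1.inv()*(R*Ro.from_euler('z',q[5]+np.pi/2))).as_rotvec()]
    r=least_squares(f,np.clip(q0,lo6+1e-3,hi6-1e-3),bounds=(lo6,hi6)); return r.x,np.sqrt(2*r.cost)
if __name__=="__main__":
    for tube,azs in(((.421,.196),(40,50,60,75,90)),((.607,.172),(20,30,40,60))):
        for az in azs:
            a=np.radians(az);p=np.array([tube[0]+.024*np.cos(a),tube[1]+.024*np.sin(a)])
            q=np.array([.186,-.812,2.207,.204,1.07,1.257])
            for z,pit in((.36,45),(.34,60),(.32,75),(.30,90),(.2,90),(.1,90)):
                q,e=full(np.r_[p,z],az,pit,q); print(az,z,pit,'e',round(e,4),q.round(2),'w',fk(q[:5],K)[2].round(2) if z==.1 else '')
E
python3 chk.py
```

```text
40 0.36 45 e 0.0 [ 0.03 -0.87  2.21  0.49  1.18  0.86] w 
40 0.34 60 e 0.0047 [-0.07 -1.01  2.4   0.78  1.04  0.64] w 
40 0.32 75 e 0.0209 [-0.19 -1.01  2.54  1.21  1.    0.25] w 
40 0.3 90 e 0.0402 [-0.25 -0.85  2.58  1.58  1.07 -0.15] w 
40 0.2 90 e 0.0444 [-0.26 -0.32  2.58  1.91  1.26 -0.76] w 
40 0.1 90 e 0.0176 [-0.21  0.08  2.58  2.15  1.34 -1.17] w [0.24 0.02 0.08]
50 0.36 45 e 0.0 [-0.04 -0.81  2.19  0.62  1.28  0.63] w 
50 0.34 60 e 0.0 [-0.16 -0.94  2.37  0.93  1.2   0.41] w 
50 0.32 75 e 0.0 [-0.26 -1.01  2.54  1.27  1.16  0.16] w 
50 0.3 90 e 0.0178 [-0.31 -0.78  2.58  1.63  1.25 -0.24] w 
50 0.2 90 e 0.0209 [-0.31 -0.36  2.58  1.77  1.33 -0.67] w 
50 0.1 90 e 0.0 [-0.29 -0.01  2.58  1.92  1.36 -1.04] w [ 0.26 -0.    0.1 ]
60 0.36 45 e 0.0 [-0.09 -0.74  2.15  0.71  1.39  0.43] w 
60 0.34 60 e 0.0 [-0.22 -0.82  2.32  1.01  1.35  0.22] w 
60 0.32 75 e 0.0 [-0.31 -0.82  2.46  1.32  1.35 -0.01] w 
60 0.3 90 e 0.0 [-0.34 -0.69  2.55  1.62  1.4  -0.3 ] w 
60 0.2 90 e 0.0 [-0.34 -0.36  2.56  1.68  1.42 -0.64] w 
60 0.1 90 e 0.0 [-0.34  0.08  2.49  1.72  1.47 -1.  ] w [ 0.29 -0.
[... 1484 characters left out ...]
-0.33  1.88  0.58  1.03  0.68] w 
40 0.34 60 e 0.0 [-0.1  -0.39  2.06  0.95  0.86  0.36] w 
40 0.32 75 e 0.0 [-0.15 -0.37  2.19  1.44  0.81 -0.1 ] w 
40 0.3 90 e 0.0 [-0.16 -0.24  2.27  1.93  0.94 -0.57] w 
40 0.2 90 e 0.0 [-0.16 -0.    2.27  2.07  1.05 -0.83] w 
40 0.1 90 e 0.0 [-0.16  0.28  2.22  2.18  1.17 -1.06] w [0.41 0.01 0.1 ]
60 0.36 45 e 0.0 [-0.1  -0.22  1.8   0.74  1.28  0.31] w 
60 0.34 60 e 0.0 [-0.18 -0.24  1.94  1.06  1.21  0.06] w 
60 0.32 75 e 0.0 [-0.24 -0.18  2.04  1.39  1.23 -0.22] w 
60 0.3 90 e 0.0 [-0.26 -0.05  2.1   1.69  1.34 -0.49] w 
60 0.2 90 e 0.0 [-0.26  0.15  2.11  1.74  1.37 -0.7 ] w 
60 0.1 90 e 0.0 [-0.26  0.39  2.06  1.78  1.4  -0.9 ] w [ 0.48 -0.05  0.1 ]
```

```bash
python3 go.py 0.43 0.20 0.36 75 45
```

```text
t 2.35 pos [0.4506 0.2108 0.3308] q [ 0.186 -0.812  2.207  0.204  1.07   1.257]
shift [0.001, 0.0, -0.037] turn [0.573, 0.076, -0.621] rows 6.0
```

```bash
python3 -m jog '[[[0,0,-0.01],[0.1,0.01,-0.1]],[[0,0,-0.02],[0.2,0.03,-0.21]],[[0,0,-0.03],[0.3,0.04,-0.32]],[[0,0,-0.037],[0.4,0.05,-0.42]],[[0,0,-0.037],[0.5,0.065,-0.53]]]' >/dev/null
python3 -m jog '[[[0,0,0],[0.07,0.01,-0.09]],[[0,0,0],[0.07,0.01,-0.09]]]' >/dev/null
cat > wr.py <<'E'
import sys; from h import *
o=ctrl.get_obs(); d=optics.get_image("wrist"); c=cam(d,o); im=d["image"]; n=sys.argv[1]
cv2.imwrite(f"pics/{n}.png",im); np.save(f"pics/{n}.npy",{'d':d,'o':{k:o[k] for k in('tool_pos','tool_rot')}},allow_pickle=True)
h=cv2.cvtColor(im,cv2.COLOR_BGR2HSV)
for nm,m in(("red",((h[...,0]<6)|(h[...,0]>174))&(h[...,1]>190)&(h[...,2]>110)),("blue",(abs(h[...,0].astype(int)-112)<10)&(h[...,1]>160)&(h[...,2]>60))):
    for k in cv2.findContours(m.astype(np.uint8),0,1)[0]:
        if cv2.contourArea(k)>300: x,y,w,hh=cv2.boundingRect(k);print(nm,(x,y,w,hh),onz(c,(x+w/2,y+hh/2),.16).round(4),onz(c,(x+w/2,y+hh/2),.03).round(4),'wide',np.linalg.norm(onz(c,(x,y+hh/2),.16)-onz(c,(x+w,y+hh/2),.16)).round(4))
E
python3 wr.py w1; python3 go.py 0.428 0.225 0.30 75 90
```

```text
red (225, 281, 51, 55) [0.4227 0.2    0.16  ] [0.4241 0.2153 0.03  ] wide 0.054
blue (392, 256, 52, 51) [0.6066 0.1767 0.16  ] [0.6751 0.1835 0.03  ] wide 0.0568
t 3.1 pos [0.4304 0.1998 0.3587] q [-0.171 -0.617  2.079  0.778  1.576  0.156]
shift [-0.025, -0.009, 0.058] turn [0.014, 0.788, -0.011] rows 6.0
```

View pics/w1.png

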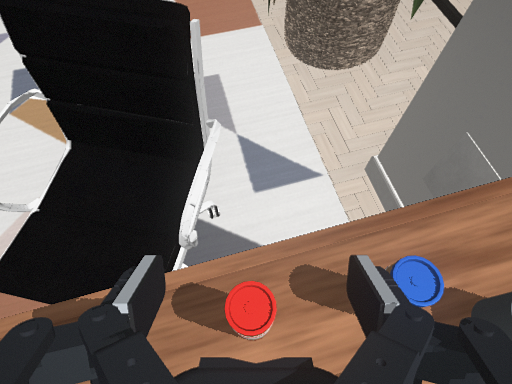

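Wrist picture: the red cap is centred at (250,308) and the blue cap at (418,281). That puts red at (0.423,0.200) and blue at (0.607,0.177), and the cap diameters come out right.

```bash
python3 -m jog '[[[-0.01,0,0.01],[0,0.15,0]],[[-0.015,0,0.02],[0,0.3,0]],[[-0.02,0,0.04],[0,0.45,0]],[[-0.025,-0.005,0.05],[0,0.6,0]],[[-0.025,-0.009,0.058],[0.01,0.73,-0.01]]]' >/dev/null
python3 go.py 0.429 0.223 0.27 75 90
```

```text
t 3.6 pos [0.4262 0.2257 0.2995] q [-0.333 -0.456  2.39   1.496  1.616 -0.368]
shift [-0.03, 0.003, -0.0] turn [0.002, 0.053, 0.001] rows 1.0
```

```bash
python3 -m jog '[[[-0.03,0.003,-0.001],[0.002,0.053,0]],[[-0.03,0.003,-0.001],[0.002,0.053,0]]]' >/dev/null
python3 go.py 0.429 0.223 0.10 75 90
```

```text
t 3.8 pos [0.4274 0.2229 0.2647] q [-0.34  -0.334  2.401  1.527  1.639 -0.485]
shift [-0.165, 0.004, 0.002] turn [-0.002, 0.006, -0.013] rows 4.0
```

```bash
python3 -m jog '[[[-0.04,0.002,0],[0,0,-0.01]],[[-0.08,0.003,0],[0,0,-0.013]],[[-0.12,0.004,0.001],[0,0.006,-0.013]],[[-0.15,0.004,0.002],[0,0.006,-0.013]],[[-0.165,0.004,0.002],[0,0.006,-0.013]]]' |grep -E 'pos|force'
python3 -m jog '[[[0,0,0],[0,0,0]],[[0,0,0],[0,0,0]],[[0,0,0],[0,0,0]],[[0,0,0],[0,0,0]],[[0,0,0],[0,0,0]]]' 0 30
python3 wr.py w2;python3 go.py 0.429 0.223 0.10 75 90
```

```text
tool_pos: [0.435, 0.2222, 0.1058]
contact_force: [0.7, 0.2, 1.0]
grip_force: 0.0
t: 4.8
tool_pos: [0.4354, 0.2215, 0.1078]
tool_rot: [-1.389, -1.089, -1.414]
contact_force: [1.4, -0.4, 3.8]
opening: 0.0559
grip_force: 30.7
red (242, 278, 79, 29) [0.4105 0.1218 0.16  ] [0.4767 0.2936 0.03  ] wide 0.0117
red (194, 151, 142, 57) [0.4256 0.1814 0.16  ] [0.5608 0.6251 0.03  ] wide 0.0471
t 4.85 pos [0.4354 0.2215 0.1078] q [-0.337  0.187  2.329  1.511  1.618 -0.965]
shift [-0.008, -0.007, -0.0] turn [-0.001, -0.004, 0.019] rows 1.0
```

```bash
python3 -m jog '[[[0.02,0,0],[0,0,0]],[[0.06,0,0],[0,0,0]],[[0.11,0,0],[0,0,0]],[[0.16,0,0],[0,0,0]],[[0.18,0,0],[0,0,0]]]' |grep -E 'pos|force|open'
python3 go.py 0.45 0.13 0.32 75 45
```

```text
tool_pos: [0.4319, 0.2222, 0.2905]
contact_force: [1.3, -0.5, -1.2]
opening: 0.0557
grip_force: 32.0
t 5.35 pos [0.4319 0.2222 0.2905] q [-0.338 -0.377  2.384  1.539  1.641 -0.461]
shift [0.029, 0.042, -0.084] turn [0.008, -0.786, 0.023] rows 6.0
```

```bash
python3 -m jog '[[[0.006,0.01,-0.02],[0,-0.14,0]],[[0.012,0.02,-0.035],[0,-0.29,0]],[[0.018,0.03,-0.05],[0,-0.44,0]],[[0.024,0.036,-0.07],[0,-0.58,0]],[[0.029,0.042,-0.084],[0,-0.73,0.02]]]' |grep -E 'pos'
python3 go.py 0.50 0.0 0.32 75 0
```

```text
tool_pos: [0.4498, 0.1285, 0.3154]
t 5.85 pos [0.4498 0.1285 0.3154] q [-0.365 -0.526  2.111  0.833  1.633 -0.072]
shift [-0.07, 0.083, -0.085] turn [0.002, -0.836, -0.009] rows 6.0
```

```bash
python3 -m jog '[[[-0.014,0.017,-0.017],[0,-0.14,0]],[[-0.028,0.034,-0.034],[0,-0.29,0]],[[-0.042,0.05,-0.05],[0,-0.44,0]],[[-0.056,0.066,-0.07],[0,-0.58,0]],[[-0.07,0.083,-0.085],[0,-0.73,0]]]' |grep -E 'pos'
python3 go.py 0.525 -0.07 0.32 176 0
```

```text
tool_pos: [0.5015, 0.0007, 0.3203]
t 6.35 pos [0.5015 0.0007 0.3203] q [-0.208 -0.302  1.793  0.107  1.644  0.069]
shift [-0.062, 0.041, -0.006] turn [0.094, -0.078, -1.768] rows 12.0
```

```bash
python3 -m jog '[[[-0.012,0.008,-0.001],[0.008,-0.007,-0.148]],[[-0.024,0.016,-0.002],[0.016,-0.013,-0.295]],[[-0.036,0.024,-0.003],[0.024,-0.02,-0.443]],[[-0.05,0.032,-0.004],[0.031,-0.026,-0.589]],[[-0.062,0.041,-0.006],[0.039,-0.032,-0.737]]]' |grep -E 'pos'
python3 -m jog '[[[0,0,0],[0.008,-0.007,-0.148]],[[0,0,0],[0.016,-0.013,-0.295]],[[0,0,0],[0.024,-0.02,-0.443]],[[0,0,0],[0.031,-0.026,-0.589]],[[0,0,0],[0.039,-0.032,-0.737]]]' |grep -E 'pos'
python3 -m jog '[[[0,0,0],[0.008,-0.007,-0.148]],[[0,0,0],[0.016,-0.013,-0.294]],[[0,0,0],[0.016,-0.013,-0.294]]]' |grep -E 'pos'
python3 go.py 0.525 -0.07 0.32 176 0;python3 wr.py w3 >/dev/null
```

```text
tool_pos: [0.5237, -0.0691, 0.3171]
tool_pos: [0.5236, -0.0686, 0.3173]
tool_pos: [0.5236, -0.0683, 0.3174]
t 7.65 pos [ 0.5236 -0.0683  0.3174] q [-0.275 -0.216  1.724  0.007  1.636 -1.776]
shift [-0.001, -0.002, -0.003] turn [0.008, -0.002, 0.001] rows 1.0
```

View pics/w3.png

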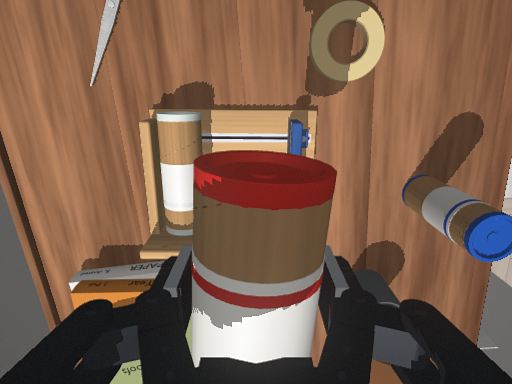

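Wrist picture: the cradle's front floor edge runs from (150,110) to (317,109). The cheek's front is near (155,121), the stop's front end is near (289,121), and the plate's top edge is at the lower left near row 236. The red tube is held level.

```bash
python3 - <<'E'
from h import *
s=np.load("pics/w3.npy",allow_pickle=True).item();c=cam(s['d'],s['o']);im=s['d']['image']
for n,u,v,z in(('floorL',150,110,.012),('floorR',317,109,.012),('cheek inner front top',156,122,.058),('stop inner front top',289,121,.058),('plate top frontedge left',146,236,.104),('a top front',180,113,.068),('a left',159,120,.04),('a right',202,120,.04)):
    print(n,onz(c,(u,v),z).round(4))
cr=im[95:265,130:325];cv2.imwrite("pics/crop2.png",cv2.resize(cr,None,fx=4,fy=3.5,interpolation=cv2.INTER_CUBIC))
E
```

```text
floorL [ 0.4599 -0.2052  0.012 ]
floorR [0.4741 0.0214 0.012 ]
cheek inner front top [ 0.4727 -0.1858  0.058 ]
stop inner front top [ 0.4828 -0.022   0.058 ]
plate top frontedge left [ 0.6041 -0.2067  0.104 ]
a top front [ 0.4635 -0.1525  0.068 ]
a left [ 0.4718 -0.187   0.04  ]
a right [ 0.4757 -0.1319  0.04  ]
```

View pics/crop2.png

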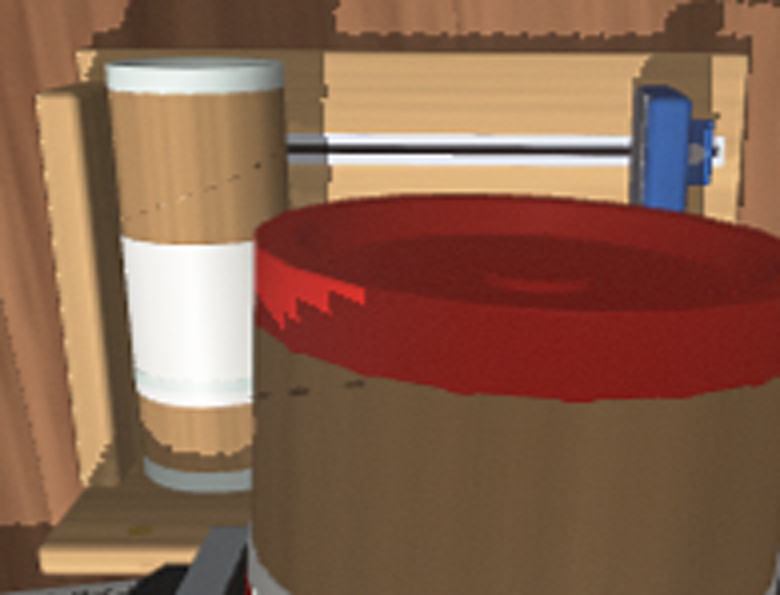

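```bash
python3 go.py 0.511 -0.080 0.09 176.4 0
```

```text
t 7.7 pos [ 0.5237 -0.0684  0.3176] q [-0.275 -0.216  1.724  0.007  1.636 -1.774]
shift [0.012, -0.014, 0.227] turn [0.008, -0.002, -0.008] rows 5.0
```

```bash
python3 -m jog '[[[0.012,-0.014,0.04],[0.008,-0.002,-0.008]],[[0.012,-0.014,0.085],[0.008,-0.002,-0.008]],[[0.012,-0.014,0.13],[0.008,-0.002,-0.008]],[[0.012,-0.014,0.18],[0.008,-0.002,-0.008]],[[0.012,-0.014,0.227],[0.008,-0.002,-0.008]]]' |grep -E 'pos'
python3 -m jog '[[[0,0,0.015],[0,0,0]],[[0,0,0.03],[0,0,0]],[[0,0,0.042],[0,0,0]],[[0,0,0.05],[0,0,0]],[[0,0,0.056],[0,0,0]]]'
python3 go.py 0.511 -0.080 0.018 176.4 0
python3 - <<'E'
from h import *
d=optics.get_image("scene");cv2.imwrite("pics/s1.png",cv2.resize(d["image"][120:250,190:350],None,fx=5,fy=4.6,interpolation=cv2.INTER_CUBIC))
E
```

```text
tool_pos: [0.5107, -0.0799, 0.0892]
t: 8.7
tool_pos: [0.5127, -0.0804, 0.0362]
tool_rot: [0.095, 3.136, -0.002]
contact_force: [-0.2, 0.1, -0.8]
opening: 0.0555
grip_force: 32.1
t 8.7 pos [ 0.5127 -0.0804  0.0362] q [-0.299  0.007  2.008  0.     1.122 -1.809]
shift [0.002, 0.0, 0.018] turn [-0.001, 0.004, 0.002] rows 1.0
```

View pics/s1.png

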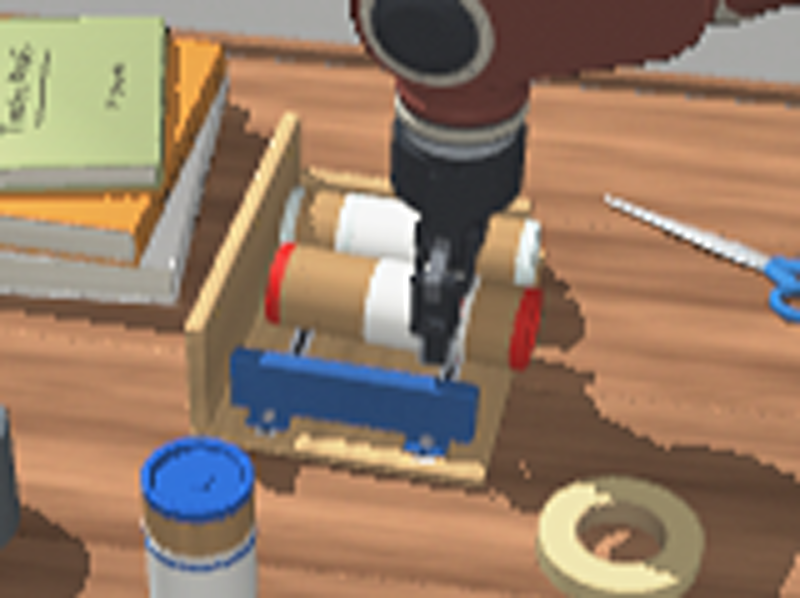

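The held red tube sits parallel to tube_a, between it and the stop, with a gap to the plate. Next I lower it onto the floor.

```bash
python3 -m jog '[[[0,0,0.005],[0,0.004,0]],[[0,0,0.01],[0,0.004,0]],[[0,0,0.014],[0,0.004,0]],[[0,0,0.016],[0,0.004,0]],[[0,0,0.016],[0,0.004,0]]]' |grep -E 'pos|contact'
python3 -m jog '[[[0,0,0.001],[0,0,0]],[[0,0,0.001],[0,0,0]],[[0,0,0.002],[0,0,0]],[[0,0,0.002],[0,0,0]]]' |grep -E 'pos|contact'

```

```text
tool_pos: [0.5116, -0.08, 0.0195]
contact_force: [-1.7, 0.8, 0.2]
tool_pos: [0.5119, -0.0801, 0.0194]
contact_force: [-8.5, 1.0, 14.0]
```

```bash
python3 -m jog '[[[0,0,-0.002],[0,0,0]],[[-0.002,0,-0.002],[0,0,0]],[[-0.004,0,-0.002],[0,0,0]],[[-0.006,0,-0.002],[0,0,0]],[[-0.008,0,-0.002],[0,0,0]]]' |grep -E 'pos|contact'
python3 -m jog '[[[-0.001,0,0],[0,0,0]],[[-0.002,0,0],[0,0,0]],[[-0.002,0,0],[0,0,0]]]' |grep -E 'pos|contact'
python3 -m jog '[[[-0.001,0,0],[0,0,0]],[[-0.002,0,0],[0,0,0]],[[-0.002,0,0],[0,0,0]]]' |grep -E 'pos|contact'
```

```text
tool_pos: [0.5197, -0.0805, 0.0195]
contact_force: [-4.0, 0.6, 6.1]
tool_pos: [0.5218, -0.0807, 0.0195]
contact_force: [-3.0, 0.0, 5.4]
tool_pos: [0.5238, -0.0808, 0.0195]
contact_force: [-2.0, 0.8, 5.6]
```

```bash
for i in 1; do python3 -m jog '[[[-0.001,0,0],[0,0,0]],[[-0.0015,0,0],[0,0,0]],[[-0.0015,0,0],[0,0,0]]]' |grep -E 'pos|contact'
python3 -m jog '[[[-0.001,0,0],[0,0,0]],[[-0.0015,0,0],[0,0,0]],[[-0.0015,0,0],[0,0,0]]]' |grep -E 'pos|contact'
python3 -m jog '[[[-0.001,0,0],[0,0,0]],[[-0.0015,0,0],[0,0,0]],[[-0.0015,0,0],[0,0,0]]]' |grep -E 'pos|contact'; done
```

```text
tool_pos: [0.5252, -0.0809, 0.0195]
contact_force: [-3.3, -1.0, 5.2]
tool_pos: [0.5266, -0.0809, 0.0195]
contact_force: [-3.5, 0.3, 5.1]
tool_pos: [0.5278, -0.081, 0.0194]
contact_force: [-4.2, 0.7, 8.1]
```

```bash
python3 -m jog '[[[-0.001,0,0],[0,0,0]],[[-0.0015,0,0],[0,0,0]],[[-0.0015,0,0],[0,0,0]]]' |grep -E 'pos|contact'
python3 -m jog '[[[-0.001,0,0],[0,0,0]],[[-0.0015,0,0],[0,0,0]],[[-0.0015,0,0],[0,0,0]]]' |grep -E 'pos|contact'
```

```text
tool_pos: [0.5278, -0.0811, 0.0194]
contact_force: [-10.2, -0.3, 11.6]
tool_pos: [0.5278, -0.0811, 0.0194]
contact_force: [-17.0, 0.5, 17.1]
```

```bash
python3 -m jog '[[[0.0025,0,0],[0,0,0]],[[0.0025,0,0],[0,0,0]]]' 0.76 |grep -E 'pos|contact|open'
python3 -m jog '[[[0,0,0],[0,0,0]],[[0,0,0],[0,0,0]],[[0,0,0],[0,0,0]]]' |grep -E 'contact|open|grip'
python3 -m jog '[[[0,0,-0.005],[0,0,0]],[[0,0,-0.02],[0,0,0]],[[0,0,-0.05],[0,0,0]],[[0,0,-0.09],[0,0,0]],[[0,0,-0.13],[0,0,0]]]' |grep -E '^t:|pos|contact'
python3 go.py 0.432 -0.161 0.15 176.4 0;python3 go.py 0.432 -0.161 0.028 176.4 0; python3 wr.py w4
```

```text
tool_pos: [0.5285, -0.0809, 0.0188]
contact_force: [1.3, -0.3, -0.5]
opening: 0.0651
contact_force: [0.2, 0.4, -0.0]
opening: 0.0651
grip_force: 0.0
t: 13.25
tool_pos: [0.5286, -0.0809, 0.1516]
contact_force: [1.3, -0.2, 0.6]
t 13.25 pos [ 0.5286 -0.0809  0.1516] q [-2.910e-01 -1.000e-01  1.899e+00 -1.000e-03  1.344e+00 -1.801e+00]
shift [0.092, -0.086, 0.002] turn [-0.0, -0.002, 0.003] rows 3.0
t 13.25 pos [ 0.5286 -0.0809  0.1516] q [-2.910e-01 -1.000e-01  1.899e+00 -1.000e-03  1.344e+00 -1.801e+00]
shift [0.091, -0.086, 0.124] turn [-0.0, -0.002, 0.003] rows 4.0
red (225, 125, 69, 17) [ 0.4645 -0.0752  0.16  ] [ 0.4819 -0.0747  0.03  ] wide 0.0288
```

View pics/w4.png

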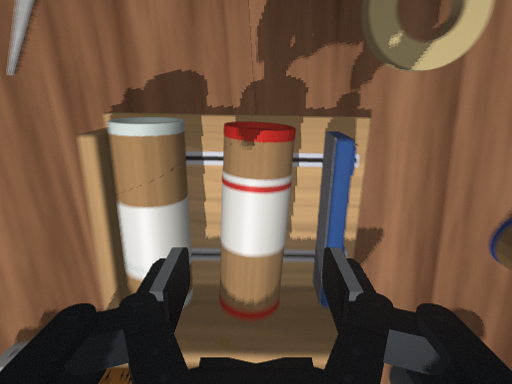

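The red tube lies against the plate. Tube_a's front end (147,118) is a little nearer the open front than red's (259,123). The stop's front end is at (326–354,135).

```bash
python3 - <<'E'
from h import *
s=np.load("pics/w4.npy",allow_pickle=True).item();c=cam(s['d'],s['o'])
th=np.radians(-3.6);R=np.array([[np.cos(th),-np.sin(th)],[np.sin(th),np.cos(th)]]);t=np.array([.5545,-.103])
for n,u,v,z in(('floorL',106,114,.012),('floorR',370,117,.012),('a front top',147,118,.068),('b front top',259,122.5,.068),('a L',110,128,.04),('a R',187,128,.04),('b L',223,130,.04),('b R',295,132,.04),('cheek inner',108,134,.058),('stop in',327,134,.058),('stop out',354,137,.058)):
    w=onz(c,(u,v),z);print(n,w.round(4),((w[:2]-t)@R*1000).round(1))
E
```

```text
floorL [ 0.4598 -0.2057  0.012 ] [ -88.1 -108.4]
floorR [0.4759 0.0214 0.012 ] [-86.3 119.2]
a front top [ 0.4615 -0.1521  0.068 ] [-89.7 -54.8]
b front top [ 0.4692 -0.0748  0.068 ] [-86.9  22.8]
a L [ 0.4693 -0.1918  0.04  ] [-79.5 -94. ]
a R [ 0.4729 -0.1314  0.04  ] [-79.7 -33.5]
b L [ 0.4761 -0.1033  0.04  ] [-78.2  -5.2]
b R [ 0.4811 -0.0467  0.04  ] [-76.8  51.6]
cheek inner [ 0.4719 -0.186   0.058 ] [-77.2 -88. ]
stop in [ 0.4815 -0.0253  0.058 ] [-77.8  72.9]
stop out [ 0.4849 -0.0055  0.058 ] [-75.6  93. ]
```

```bash
python3 -m jog '[[[0.045,-0.04,0],[0,0,0]],[[0.08,-0.07,0],[0,0,0]],[[0.089,-0.083,0],[0,0,0]],[[0.089,-0.083,0.04],[0,0,0]],[[0.089,-0.083,0.08],[0,0,0]]]' 0 |grep -E 'pos|contact'
python3 -m jog '[[[0,0,0.03],[0,0,0]],[[0,0,0.042],[0,0,0]],[[0,0,0.042],[0,0,0]]]' |grep -E 'pos|contact'
python3 -m jog '[[[-0.004,0,0],[0,0,0]],[[-0.008,0,0],[0,0,0]],[[-0.011,0,0],[0,0,0]],[[-0.011,0,0],[0,0,0]]]' |grep -E 'pos|contact'
```

```text
tool_pos: [0.4364, -0.1603, 0.0718]
contact_force: [1.0, -0.3, -0.5]
tool_pos: [0.4337, -0.158, 0.0265]
contact_force: [0.0, 0.3, 0.7]
tool_pos: [0.447, -0.1597, 0.0288]
contact_force: [-0.2, -0.2, 0.5]
```

```bash
python3 -m jog '[[[-0.002,0,0],[0,0,0]],[[-0.004,0,0],[0,0,0]],[[-0.006,0,0],[0,0,0]],[[-0.006,0,0],[0,0,0]]]' |grep -E 'pos|contact'
for i in 1; do python3 -m jog '[[[-0.001,0,0],[0,0,0]],[[-0.002,0,0],[0,0,0]],[[-0.002,0,0],[0,0,0]]]' |grep -E 'pos|contact'
python3 -m jog '[[[-0.001,0,0],[0,0,0]],[[-0.002,0,0],[0,0,0]],[[-0.002,0,0],[0,0,0]]]' |grep -E 'pos|contact'
python3 -m jog '[[[-0.001,0,0],[0,0,0]],[[-0.002,0,0],[0,0,0]],[[-0.002,0,0],[0,0,0]]]' |grep -E 'pos|contact';done
```

```text
tool_pos: [0.4518, -0.1595, 0.0274]
contact_force: [-0.3, -0.4, -0.9]
tool_pos: [0.4536, -0.1596, 0.0273]
contact_force: [-0.7, -0.1, -0.6]
tool_pos: [0.4557, -0.1597, 0.0274]
contact_force: [-1.0, 0.4, 0.9]
tool_pos: [0.4571, -0.1598, 0.0272]
contact_force: [-3.7, 1.0, 2.2]
```

```bash
python3 -m jog '[[[-0.001,0,0],[0,0,0]],[[-0.0015,0,0],[0,0,0]],[[-0.0015,0,0],[0,0,0]]]' |grep -E 'pos|contact'
python3 -m jog '[[[-0.001,0,0],[0,0,0]],[[-0.0015,0,0],[0,0,0]],[[-0.0015,0,0],[0,0,0]]]' |grep -E 'pos|contact'
```

```text
tool_pos: [0.457, -0.1595, 0.0265]
contact_force: [-8.9, 0.7, 2.9]
tool_pos: [0.4569, -0.1593, 0.026]
contact_force: [-13.7, 0.8, 6.4]
```

```bash
python3 -m jog '[[[0.008,0,0],[0,0,0]],[[0.015,0,0],[0,0,0]],[[0.015,0,-0.05],[0,0,0]],[[0.015,0,-0.1],[0,0,0]],[[0.015,0,-0.14],[0,0,0]]]' |grep -E 'pos|contact'
python3 go.py 0.5626 0.03 0.15 176.4 0
```

```text
tool_pos: [0.4466, -0.1594, 0.1706]
contact_force: [0.6, -1.1, 0.9]
t 16.9 pos [ 0.4466 -0.1594  0.1706] q [-5.000e-01 -2.780e-01  2.020e+00 -1.000e-03  1.398e+00 -2.010e+00]
shift [-0.104, 0.196, 0.02] turn [-0.002, 0.002, 0.003] rows 5.0
```

```bash
python3 -m jog '[[[-0.02,0.04,0],[0,0,0]],[[-0.04,0.08,0],[0,0,0]],[[-0.06,0.12,0],[0,0,0]],[[-0.08,0.16,0],[0,0,0]],[[-0.104,0.196,0],[0,0,0]]]' |grep -E 'pos|contact'
python3 -m jog '[[[0,0,0.045],[0,0,0]],[[0,0,0.09],[0,0,0]],[[0,0,0.13],[0,0,0]],[[0,0,0.14],[0,0,0]],[[0,0,0.14],[0,0,0]]]' |grep -E 'pos|contact'
python3 go.py 0.5626 0.03 0.03 176.4 0
python3 -m jog '[[[0,-0.004,0],[0,0,0]],[[0,-0.008,0],[0,0,0]],[[0,-0.012,0],[0,0,0]],[[0,-0.015,0],[0,0,0]],[[0,-0.015,0],[0,0,0]]]' |grep -E 'pos|contact'
```

```text
tool_pos: [0.5623, 0.0323, 0.1677]
contact_force: [0.0, -0.8, -0.0]
tool_pos: [0.5599, 0.0303, 0.0257]
contact_force: [-0.6, -0.2, 0.5]
t 17.9 pos [0.5599 0.0303 0.0257] q [-0.079  0.124  1.905 -0.     1.117 -1.589]
shift [-0.003, -0.0, -0.004] turn [-0.0, -0.005, 0.003] rows 1.0
tool_pos: [0.5608, 0.0147, 0.0279]
contact_force: [-0.3, 0.4, -0.3]
```

```bash
python3 -m jog '[[[0,-0.003,0],[0,0,0]],[[0,-0.006,0],[0,0,0]],[[0,-0.009,0],[0,0,0]],[[0,-0.012,0],[0,0,0]],[[0,-0.015,0],[0,0,0]]]' |grep -E 'pos|contact'
python3 -m jog '[[[0,-0.003,0],[0,0,0]],[[0,-0.006,0],[0,0,0]],[[0,-0.009,0],[0,0,0]],[[0,-0.012,0],[0,0,0]],[[0,-0.015,0],[0,0,0]]]' |grep -E 'pos|contact'
python3 -m jog '[[[0,-0.002,0],[0,0,0]],[[0,-0.004,0],[0,0,0]],[[0,-0.006,0],[0,0,0]],[[0,-0.008,0],[0,0,0]],[[0,-0.01,0],[0,0,0]]]' |grep -E 'pos|contact'
python3 -m jog '[[[0,-0.002,0],[0,0,0]],[[0,-0.004,0],[0,0,0]],[[0,-0.006,0],[0,0,0]],[[0,-0.008,0],[0,0,0]],[[0,-0.01,0],[0,0,0]]]' |grep -E 'pos|contact'
```

```text
tool_pos: [0.5594, 0.0011, 0.0271]
contact_force: [-0.9, 5.7, 0.0]
tool_pos: [0.5582, -0.0137, 0.027]
contact_force: [-0.4, 4.9, 1.3]
tool_pos: [0.5575, -0.0237, 0.027]
contact_force: [-1.8, 5.6, 2.1]
tool_pos: [0.5567, -0.0336, 0.027]
contact_force: [-1.3, 4.3, 1.6]
```

```bash
python3 -m jog '[[[0,-0.002,0],[0,0,0]],[[0,-0.004,0],[0,0,0]],[[0,-0.006,0],[0,0,0]],[[0,-0.008,0],[0,0,0]],[[0,-0.01,0],[0,0,0]]]' |grep -E 'pos|contact'
python3 -m jog '[[[0,-0.001,0],[0,0,0]],[[0,-0.002,0],[0,0,0]],[[0,-0.003,0],[0,0,0]],[[0,-0.004,0],[0,0,0]],[[0,-0.005,0],[0,0,0]]]' |grep -E 'pos|contact'
python3 -m jog '[[[0,-0.001,0],[0,0,0]],[[0,-0.002,0],[0,0,0]],[[0,-0.003,0],[0,0,0]],[[0,-0.003,0],[0,0,0]]]' |grep -E 'pos|contact'
```

```text
tool_pos: [0.5559, -0.0436, 0.027]
contact_force: [-1.8, 5.4, 2.9]
tool_pos: [0.5555, -0.0485, 0.027]
contact_force: [-2.2, 5.3, 2.7]
tool_pos: [0.5553, -0.0516, 0.0269]
contact_force: [-3.0, 5.3, 2.5]
```

```bash
python3 -m jog '[[[0,-0.001,0],[0,0,0]],[[0,-0.002,0],[0,0,0]],[[0,-0.003,0],[0,0,0]],[[0,-0.003,0],[0,0,0]]]' |grep -E 'pos|contact'
python3 -m jog '[[[0,-0.001,0],[0,0,0]],[[0,-0.002,0],[0,0,0]],[[0,-0.002,0],[0,0,0]]]' |grep -E 'pos|contact'
python3 -m jog '[[[0,-0.001,0],[0,0,0]],[[0,-0.002,0],[0,0,0]],[[0,-0.002,0],[0,0,0]]]' |grep -E 'pos|contact'
```

```text
tool_pos: [0.5552, -0.0546, 0.0269]
contact_force: [-1.9, 5.1, 2.4]
tool_pos: [0.555, -0.0565, 0.0269]
contact_force: [-2.5, 5.7, 2.7]
tool_pos: [0.5549, -0.0585, 0.0269]
contact_force: [-2.9, 5.2, 2.3]
```

```bash
for k in 1; do python3 -m jog '[[[0,-0.001,0],[0,0,0]],[[0,-0.002,0],[0,0,0]],[[0,-0.002,0],[0,0,0]]]' |grep -E 'pos|contact'
python3 -m jog '[[[0,-0.001,0],[0,0,0]],[[0,-0.002,0],[0,0,0]],[[0,-0.002,0],[0,0,0]]]' |grep -E 'pos|contact'; done
```

```text
tool_pos: [0.5547, -0.0605, 0.0269]
contact_force: [-3.0, 4.6, 4.1]
tool_pos: [0.5547, -0.061, 0.0269]
contact_force: [-3.1, 10.6, 4.2]
```

```bash
python3 -m jog '[[[0,-0.001,0],[0,0,0]],[[0,-0.0015,0],[0,0,0]],[[0,-0.0015,0],[0,0,0]]]' |grep -E 'pos|contact'
python3 -m jog '[[[0,0.01,0],[0,0,0]],[[0,0.025,0],[0,0,0]],[[0,0.03,-0.04],[0,0,0]],[[0,0.03,-0.09],[0,0,0]],[[0,0.03,-0.14],[0,0,0]]]' |grep -E '^t:|pos|contact'
python3 go.py 0.528 -0.10 0.19 176.4 0
```

```text
tool_pos: [0.5546, -0.061, 0.0269]
contact_force: [-1.4, 15.5, 5.3]
t: 24.2
tool_pos: [0.5569, -0.0345, 0.1679]
contact_force: [1.0, -0.9, 0.1]
t 24.2 pos [ 0.5569 -0.0345  0.1679] q [-1.950e-01 -5.700e-02  1.830e+00 -1.000e-03  1.372e+00 -1.706e+00]
shift [0.025, -0.067, -0.022] turn [-0.001, -0.004, 0.003] rows 2.0
```

```bash
python3 -m jog '[[[0.025,-0.03,-0.03],[0,0,0]],[[0.04,-0.06,-0.06],[0,0,0]],[[0.04,-0.06,-0.06],[0,0,0]]]' 1 |grep -E 'pos|open'; python3 wr.py w5
```

```text
tool_pos: [0.5156, -0.0955, 0.2334]
opening: 0.0435
red (214, 126, 50, 11) [ 0.4609 -0.1033  0.16  ] [ 0.4781 -0.1117  0.03  ] wide 0.0335
```

View pics/w5.png

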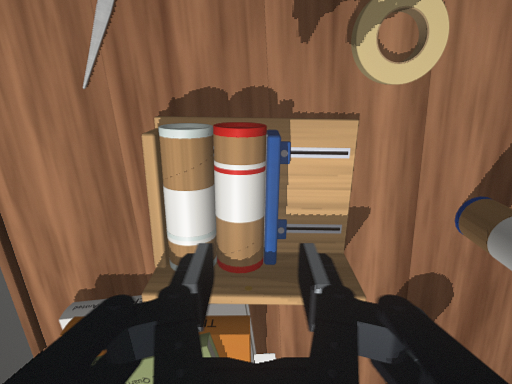

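The tubes are snug between the cheek and the stop, with their front ends level (rows 125 and 124). The groove is near column 214.

```bash
python3 - <<'E'
from h import *
s=np.load("pics/w5.npy",allow_pickle=True).item();c=cam(s['d'],s['o'])
th=np.radians(-3.6);R=np.array([[np.cos(th),-np.sin(th)],[np.sin(th),np.cos(th)]]);t=np.array([.5545,-.103])
for n,u,v,z in(('floorL',156,118,.012),('floorR',358,120,.012),('aL',160,131,.04),('ab',213.5,131,.04),('bR',267,130,.04),('stop in top front',268,131,.058),('groove front',214,128,.05),('b far R',262,262,.04),('stop far top in',266,264,.058)):
    w=onz(c,(u,v),z);print(n,w.round(4),((w[:2]-t)@R*1000).round(1))
E
python3 go.py 0.55 0.05 0.36 30 0
```

```text
floorL [ 0.4598 -0.2041  0.012 ] [ -88.1 -106.8]
floorR [0.476  0.0205 0.012 ] [-86.1 118.3]
aL [ 0.4711 -0.1932  0.04  ] [-77.6 -95.3]
ab [ 0.4746 -0.1375  0.04  ] [-77.6 -39.5]
bR [ 0.477  -0.0819  0.04  ] [-78.7  16.2]
stop in top front [ 0.4757 -0.0813  0.058 ] [-80.   16.7]
groove front [ 0.4704 -0.1353  0.05  ] [-81.9 -37.5]
b far R [ 0.6328 -0.0959  0.04  ] [77.7 12. ]
stop far top in [ 0.6249 -0.0911  0.058 ] [69.5 16.3]
t 24.55 pos [ 0.5151 -0.094   0.2306] q [-3.220e-01 -1.950e-01  1.849e+00 -1.000e-03  1.483e+00 -1.830e+00]
shift [-0.026, 0.146, -0.13] turn [0.004, 0.004, 2.555] rows 18.0
```

```bash
python3 -m jog '[[[-0.01,0.04,-0.03],[0,0,0.14]],[[-0.02,0.07,-0.06],[0,0,0.29]],[[-0.03,0.11,-0.09],[0,0,0.44]],[[-0.035,0.13,-0.12],[0,0,0.59]],[[-0.04,0.146,-0.13],[0,0,0.73]]]' 1 |grep -E 'pos'
python3 -m jog '[[[0,0,0],[0,0,0.14]],[[0,0,0],[0,0,0.29]],[[0,0,0],[0,0,0.44]],[[0,0,0],[0,0,0.59]],[[0,0,0],[0,0,0.73]]]' |grep -E 'pos'
python3 -m jog '[[[0,0,0],[0,0.02,0.14]],[[0,0,0],[0,0.04,0.29]],[[0,0,0],[0,0.06,0.44]],[[0,0,0],[0,0.08,0.59]],[[0,0,0],[0,0.1,0.73]]]' |grep -E 'pos|open'
python3 go.py 0.60 0.14 0.36 35 45
```

```text
tool_pos: [0.5643, 0.0534, 0.3595]
tool_pos: [0.563, 0.0518, 0.3549]
tool_pos: [0.563, 0.0517, 0.3548]
opening: 0.0853
t 26.05 pos [0.563  0.0517 0.3548] q [-0.088 -0.153  1.611  0.096  1.667  0.608]
shift [0.092, -0.027, 0.004] turn [-0.156, 0.698, 0.238] rows 6.0
```

```bash
python3 -m jog '[[[0.018,-0.005,0],[-0.03,0.136,0.046]],[[0.036,-0.01,0],[-0.06,0.27,0.092]],[[0.054,-0.016,0],[-0.09,0.4,0.138]],[[0.072,-0.022,0],[-0.12,0.54,0.184]],[[0.092,-0.027,0.004],[-0.15,0.67,0.23]]]' |grep -E 'pos'
python3 wr.py w6
python3 go.py 0.625 0.19 0.31 35 90
```

```text
tool_pos: [0.6003, 0.1402, 0.3618]
blue (208, 252, 48, 46) [0.6085 0.1793 0.16  ] [0.6237 0.2016 0.03  ] wide 0.0536
t 26.6 pos [0.5975 0.142  0.3553] q [-0.103 -0.429  1.954  0.552  1.071  0.712]
shift [0.005, -0.023, 0.068] turn [-0.014, 0.81, 0.002] rows 6.0
```

```bash
python3 -m jog '[[[0.001,-0.005,0.014],[0,0.145,0]],[[0.002,-0.01,0.028],[0,0.29,0]],[[0.003,-0.014,0.04],[-0.01,0.435,0]],[[0.004,-0.018,0.055],[-0.01,0.58,0]],[[0.005,-0.023,0.068],[-0.014,0.72,0.002]]]' |grep -E 'pos'
python3 -m jog '[[[0,0,0],[0,0.06,0]],[[0,0,0],[0,0.06,0]]]' |grep -E 'pos'
python3 go.py 0.6255 0.1906 0.26 35 90
```

```text
tool_pos: [0.624, 0.1869, 0.3196]
tool_pos: [0.6234, 0.1871, 0.3162]
t 27.3 pos [0.6234 0.1871 0.3162] q [-0.128 -0.376  2.26   1.698  0.76  -0.31 ]
shift [-0.055, -0.002, 0.012] turn [-0.023, 0.141, 0.004] rows 2.0
```

```bash
python3 -m jog '[[[-0.01,0,0],[0,0.07,0]],[[-0.03,0,0.005],[-0.01,0.14,0.004]],[[-0.055,-0.002,0.012],[-0.023,0.141,0.004]],[[-0.055,-0.002,0.012],[-0.023,0.141,0.004]]]' |grep -E 'pos'
python3 go.py 0.6255 0.1906 0.19 35 90
```

```text
tool_pos: [0.626, 0.1913, 0.2603]
t 27.7 pos [0.626  0.1913 0.2603] q [-0.11  -0.195  2.306  2.099  0.87  -0.737]
shift [-0.07, 0.0, -0.001] turn [-0.001, 0.001, 0.0] rows 2.0
```

```bash
python3 -m jog '[[[-0.03,0,0],[0,0,0]],[[-0.065,0,0],[0,0,0]],[[-0.1,0,0],[0,0,0]],[[-0.14,0,0],[0,0,0]],[[-0.165,0,0],[0,0,0]]]' |grep -E 'pos|contact'
python3 -m jog '[[[0,0,0],[0,0,0]]]' |grep -E 'pos|contact'
python3 go.py 0.6255 0.1906 0.095 35 90
```

```text
tool_pos: [0.6295, 0.1906, 0.1002]
contact_force: [0.3, 0.1, 0.2]
tool_pos: [0.6284, 0.1906, 0.0979]
contact_force: [0.4, -0.0, 0.3]
t 28.3 pos [0.6284 0.1906 0.0979] q [-0.111  0.275  2.244  2.317  1.12  -1.129]
shift [-0.003, -0.002, -0.002] turn [-0.0, -0.003, 0.001] rows 1.0
```

```bash
python3 -m jog '[[[-0.003,-0.002,-0.004],[0,-0.003,0]],[[-0.003,-0.002,-0.004],[0,-0.003,0]]]' |grep -E 'pos|contact'
python3 -m jog '[[[0,0,0],[0,0,0]],[[0,0,0],[0,0,0]],[[0,0,0],[0,0,0]],[[0,0,0],[0,0,0]],[[0,0,0],[0,0,0]]]' 0 30|grep -E '^t|pos|force|open'
python3 go.py 0.6255 0.1906 0.28 35 90
```

```text
tool_pos: [0.625, 0.1894, 0.1001]
contact_force: [0.9, 0.7, -0.0]
t: 29.0
tool_pos: [0.6249, 0.1892, 0.0996]
tool_rot: [-1.866, -0.592, -1.885]
contact_force: [-2.2, -1.6, 5.8]
opening: 0.0544
grip_force: 34.9
t 29.0 pos [0.6249 0.1892 0.0996] q [-0.114  0.268  2.253  2.32   1.127 -1.137]
shift [0.18, 0.0, 0.003] turn [0.002, -0.008, 0.006] rows 4.0
```

```bash
python3 -m jog '[[[0.02,0,0],[0,0,0]],[[0.06,0,0],[0,0,0]],[[0.11,0,0],[0,0,0]],[[0.16,0,0],[0,0,0]],[[0.2,0,0],[0,0,0]]]' |grep -E 'pos|force|open'
python3 go.py 0.58 0.10 0.36 35 40
```

```text
tool_pos: [0.6227, 0.1896, 0.2996]
contact_force: [1.2, 1.2, -0.3]
opening: 0.0551
grip_force: 34.8
t 29.5 pos [0.6227 0.1896 0.2996] q [-0.113 -0.292  2.306  2.029  0.826 -0.632]
shift [0.06, 0.05, -0.086] turn [0.006, -0.876, 0.004] rows 6.0
```

```bash
python3 -m jog '[[[0.012,0.01,-0.017],[0,-0.12,0]],[[0.024,0.02,-0.034],[0,-0.25,0]],[[0.036,0.03,-0.05],[0,-0.4,0]],[[0.048,0.04,-0.07],[0,-0.55,0]],[[0.06,0.05,-0.086],[0,-0.7,0]]]' |grep -E 'pos'
python3 go.py 0.56 0.04 0.38 35 0
```

```text
tool_pos: [0.5792, 0.0993, 0.3543]
t 30.0 pos [0.5792 0.0993 0.3543] q [-0.295 -0.574  2.148  0.923  1.014  0.375]
shift [-0.004, 0.037, -0.056] turn [-0.001, -1.031, 0.005] rows 7.0
```

```bash
python3 -m jog '[[[0,0.01,-0.01],[0,-0.14,0]],[[0,0.015,-0.02],[0,-0.29,0]],[[0,0.02,-0.03],[0,-0.43,0]],[[0,0.03,-0.04],[0,-0.58,0]],[[-0.004,0.037,-0.056],[0,-0.72,0]]]' |grep -E 'pos'
python3 go.py 0.54 -0.06 0.36 176.4 0
```

```text
tool_pos: [0.5614, 0.0408, 0.3823]
t 30.5 pos [0.5614 0.0408 0.3823] q [-0.169 -0.316  1.724  0.217  1.507  0.795]
shift [-0.079, 0.07, -0.002] turn [0.388, -0.131, -2.435] rows 17.0
```

```bash
python3 -m jog '[[[-0.016,0.014,0],[0.023,-0.008,-0.146]],[[-0.032,0.028,0],[0.046,-0.016,-0.292]],[[-0.048,0.042,0],[0.07,-0.024,-0.438]],[[-0.064,0.056,0],[0.093,-0.031,-0.584]],[[-0.079,0.07,0],[0.116,-0.039,-0.73]]]' |grep -E 'pos'
python3 -m jog '[[[0,0,0],[0.023,-0.008,-0.146]],[[0,0,0],[0.046,-0.016,-0.292]],[[0,0,0],[0.07,-0.024,-0.438]],[[0,0,0],[0.093,-0.031,-0.584]],[[0,0,0],[0.116,-0.039,-0.73]]]' |grep -E 'pos'
python3 -m jog '[[[0,0,0],[0.023,-0.008,-0.146]],[[0,0,0],[0.046,-0.016,-0.292]],[[0,0,0],[0.07,-0.024,-0.438]],[[0,0,0],[0.093,-0.031,-0.584]],[[0,0,0],[0.116,-0.039,-0.73]]]' |grep -E 'pos'
python3 go.py 0.54 -0.06 0.3 176.4 0
```

```text
tool_pos: [0.5403, -0.0601, 0.3558]
tool_pos: [0.5407, -0.0593, 0.3561]
tool_pos: [0.5407, -0.0592, 0.356]
t 32.0 pos [ 0.5407 -0.0592  0.356 ] q [-0.268 -0.179  1.63   0.042  1.705 -1.531]
shift [-0.0, -0.003, 0.056] turn [0.043, -0.011, -0.239] rows 2.0
```

```bash
python3 -m jog '[[[0,0,0],[0.021,-0.006,-0.12]],[[0,-0.003,0.02],[0.043,-0.011,-0.239]],[[0,-0.003,0.056],[0.043,-0.011,-0.239]],[[0,-0.003,0.056],[0.043,-0.011,-0.239]]]' |grep -E 'pos'
python3 go.py 0.518 -0.140 0.13 176.4 0
```

```text
tool_pos: [0.537, -0.0586, 0.2943]
t 32.4 pos [ 0.537  -0.0586  0.2943] q [-2.470e-01 -1.740e-01  1.726e+00  1.000e-03  1.600e+00 -1.750e+00]
shift [0.012, -0.083, 0.164] turn [0.003, -0.01, -0.005] rows 4.0
```

```bash
python3 -m jog '[[[0.005,-0.03,0.03],[0,0,0]],[[0.01,-0.06,0.06],[0.003,-0.01,-0.005]],[[0.012,-0.083,0.1],[0.003,-0.01,-0.005]],[[0.012,-0.083,0.14],[0.003,-0.01,-0.005]],[[0.012,-0.083,0.164],[0.003,-0.01,-0.005]]]' |grep -E 'pos'
python3 -m jog '[[[0,0,0.02],[0,0,0]],[[0,0,0.035],[0,0,0]],[[0,0,0.04],[0,0,0]],[[0,0,0.04],[0,0,0]]]' |grep -E 'pos|contact|open'
python3 go.py 0.518 -0.140 0.075 176.4 0
```

```text
tool_pos: [0.5211, -0.1417, 0.1345]
tool_pos: [0.5232, -0.1413, 0.0972]
contact_force: [-0.2, 0.1, -1.0]
opening: 0.0551
t 33.3 pos [ 0.5232 -0.1413  0.0972] q [-0.402 -0.03   1.929  0.002  1.231 -1.911]
shift [0.005, 0.001, 0.022] turn [-0.002, 0.011, -0.001] rows 1.0
```

```bash
python3 -m jog '[[[0.004,0.001,0.005],[-0.002,0.011,0]],[[0.004,0.001,0.012],[-0.002,0.011,0]],[[0.004,0.001,0.018],[-0.002,0.011,0]],[[0.004,0.001,0.021],[-0.002,0.011,0]],[[0.004,0.001,0.021],[-0.002,0.011,0]]]' |grep -E 'pos|contact|open'
python3 -m jog '[[[0,0,0.001],[0,0,0]],[[0,0,0.002],[0,0,0]],[[0,0,0.003],[0,0,0]],[[0,0,0.003],[0,0,0]]]' |grep -E 'pos|contact|open'
python3 -m jog '[[[0,0,0.001],[0,0,0]],[[0,0,0.002],[0,0,0]],[[0,0,0.002],[0,0,0]]]' |grep -E 'pos|contact|open'
python3 go.py 0.518 -0.140 0.067 176.4 0
```

```text
tool_pos: [0.519, -0.1399, 0.0754]
contact_force: [-0.4, -0.8, -2.2]
opening: 0.0549
tool_pos: [0.5194, -0.1402, 0.0732]
contact_force: [-0.3, -0.4, -1.4]
opening: 0.0551
tool_pos: [0.5193, -0.1401, 0.071]
contact_force: [0.6, 0.3, -1.0]
opening: 0.055
t 34.5 pos [ 0.5193 -0.1401  0.071 ] q [-4.020e-01  2.000e-03  1.946e+00  1.000e-03  1.193e+00 -1.910e+00]
shift [0.001, 0.0, 0.004] turn [0.0, 0.0, -0.001] rows 1.0
```

```bash
python3 -m jog '[[[0,0,0.001],[0,0,0]],[[0,0,0.001],[0,0,0]]]' |grep -E 'pos|contact'
python3 -m jog '[[[0,0,0.001],[0,0,0]],[[0,0,0.001],[0,0,0]]]' |grep -E 'pos|contact'
python3 -m jog '[[[0,0,0.001],[0,0,0]],[[0,0,0.001],[0,0,0]]]' |grep -E 'pos|contact'
```

```text
tool_pos: [0.5197, -0.1405, 0.0707]
contact_force: [-1.1, -1.1, 2.9]
tool_pos: [0.52, -0.1408, 0.0705]
contact_force: [-3.7, -2.1, 5.9]
tool_pos: [0.5203, -0.1413, 0.0703]
contact_force: [-3.7, -1.6, 8.0]
```

```bash
python3 -m jog '[[[0,0,-0.0025],[0,0,0]],[[-0.002,0,-0.0025],[0,0,0]],[[-0.004,0,-0.0025],[0,0,0]],[[-0.006,0,-0.0025],[0,0,0]],[[-0.007,0,-0.0025],[0,0,0]]]' |grep -E 'pos|contact'
python3 -m jog '[[[-0.001,0,0],[0,0,0]],[[-0.002,0,0],[0,0,0]],[[-0.002,0,0],[0,0,0]]]' |grep -E 'pos|contact'
python3 -m jog '[[[-0.001,0,0],[0,0,0]],[[-0.002,0,0],[0,0,0]],[[-0.002,0,0],[0,0,0]]]' |grep -E 'pos|contact'
```

```text
tool_pos: [0.5265, -0.1409, 0.0708]
contact_force: [-3.5, -2.4, 3.5]
tool_pos: [0.5286, -0.1409, 0.0708]
contact_force: [-2.3, -3.0, 4.1]
tool_pos: [0.5306, -0.141, 0.0709]
contact_force: [-3.4, -3.4, 4.7]
```

```bash
python3 -m jog '[[[-0.001,0,0],[0,0,0]],[[-0.0015,0,0],[0,0,0]],[[-0.0015,0,0],[0,0,0]]]' |grep -E 'pos|contact'
python3 -m jog '[[[-0.001,0,0],[0,0,0]],[[-0.0015,0,0],[0,0,0]],[[-0.0015,0,0],[0,0,0]]]' |grep -E 'pos|contact'
```

```text
tool_pos: [0.5316, -0.141, 0.0709]
contact_force: [-4.6, -2.9, 6.0]
tool_pos: [0.5315, -0.141, 0.0708]
contact_force: [-12.1, -2.8, 10.9]
```

```bash
python3 -m jog '[[[0.001,0,0],[0,0,0]],[[0.001,0,0],[0,0,0]]]' |grep -E 'pos|contact'
python3 -m jog '[[[0,0,0],[0,0,0]],[[0,0,0],[0,0,0]],[[0,0,0],[0,0,0]],[[0,0,0],[0,0,0]]]' 0.8 |grep -E 'pos|contact|open'
python3 -m jog '[[[0,0,-0.005],[0,0,0]],[[0,0,-0.02],[0,0,0]],[[0,0,-0.06],[0,0,0]],[[0,0,-0.11],[0,0,0]],[[0,0,-0.16],[0,0,0]]]' |grep -E '^t:|pos|contact'
python3 - <<'E'
from h import *
import subprocess
subprocess.run(["python3","wr.py","w7"])
d=optics.get_image("scene");a=cv2.resize(d["image"][120:250,200:340],None,fx=2.8,fy=2.95,interpolation=cv2.INTER_CUBIC)
w=cv2.imread("pics/w7.png")[:,60:460]
cv2.imwrite("pics/end.png",np.hstack([a,w[:a.shape[0]]] if a.shape[0]<=384 else [a[:384],w]))
E
```

```text
tool_pos: [0.5316, -0.141, 0.0709]
contact_force: [-6.6, -3.1, 6.7]
tool_pos: [0.5324, -0.1406, 0.0704]
contact_force: [0.1, -0.6, -0.3]
opening: 0.0683
t: 37.9
tool_pos: [0.532, -0.1408, 0.2334]
contact_force: [0.4, -1.6, 0.5]
blue (223, 111, 62, 15) [ 0.469  -0.1377  0.16  ] [ 0.4807 -0.139   0.03  ] wide 0.041
this script no longer has the robotException ignored in: <_io.TextIOWrapper mode='rw' encoding='UTF-8'>
Traceback (most recent call last):
BrokenPipeError: [Errno 32] Broken pipe
```

```bash
python3 - <<'E'
from h import *
d=optics.get_image("scene");a=cv2.resize(d["image"][125:245,205:335],(400,384),interpolation=cv2.INTER_CUBIC)
w=cv2.imread("pics/w7.png")[:,60:460]
cv2.imwrite("pics/end.png",np.hstack([a,w]))
E
```

```text
(no output)
```

View pics/end.png

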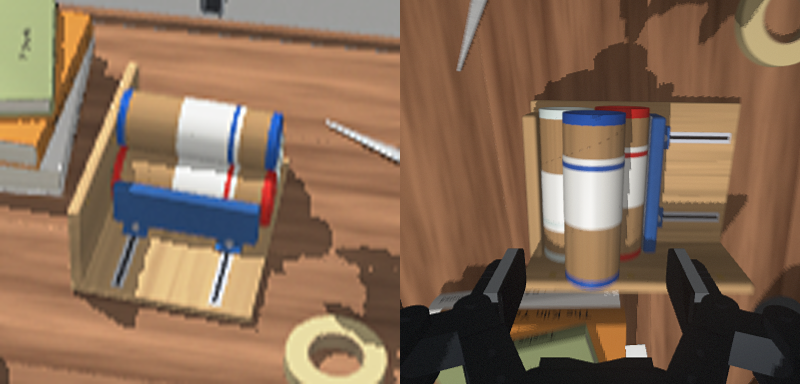

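The blue tube rests in the groove with its rear end at the plate. The red and white tubes lie snug underneath with their front ends level, and the tape and scissors have not moved.

```bash
python3 -c "
from station import job;print(job.finish_job())"
```

```text
the job is handed in; nothing more can be done
None
```

The three tubes are stacked as a pyramid in the cradle: red beside white on the floor, the blue stop snug against them, and blue in the groove on top. All three were pushed back until they met the back plate, and the job was handed in at about 38 s of the 72 s, with no verdict shown.

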